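# Wipe broken cap chips off the decapping plate

## Task

Lift the blue scraper block out of its rack, set it down standing somewhere clear of the rack, and take it again near one of its ends so that it reaches in under the clear shield; with it wipe all five purple chips off the white plate into the yellow catch trough, touching the chips with the scraper only. Then leave the scraper standing upright and wholly on the black mat, lined up lengthwise with it. Do not push against the clear shield and do not disturb the other things on the bench.

Things in the scene. Friction and masses are not known exactly. Their poses are not given: they have to be found in the camera images.
- station: Fixed white plate, flat top 40 mm above the bench. Origin on the bench; own x points roughly away from the robot, y to its left (yaw within 0.2 rad). Top spans x -120..+125 mm, y -205..+130 mm; a lip 14 mm high along the far edge (x +115..+125 mm), other edges bare; trough at the +y edge. Chips start in x -55..+80, y -80..+75 mm; the strip y -205..-85 mm starts clean and is open above.
- shield: Clear fixed sheet with orange front edge over the far part of the plate; origin and axes as the station's. 4 mm thick, underside 85 mm above the plate (125 mm above the bench), spans station x -10..+120 mm, y -70..+130 mm. On two 10 mm posts at station x +120 mm, y -55 and +115 mm, else open all round below: a scraper can pass under it from the -y side to the +y side.
- trough (a point): Centre of the inner floor of the yellow open catch trough beside the plate's +y edge, 4 mm above the bench, axes as the station's. Inside 235 mm (x) by 100 mm (y); the rim is 32 mm above the bench, 8 mm lower than the plate's top, and it begins directly at the plate's edge.
- scraper: Blue scraper block, 190 mm long (own x), 55 mm high, loose, about 0.16 kg, in the rack at the start. Stands on a black rubber foot 36 mm wide, 14 mm high; above it a blue grip body 26 mm wide (own y) along the whole length, with white bands near the ends, which are alike. Origin: centre of the underside, z up.
- rack: Ivory scraper rack, fixed, left or right of the station: base 225 x 64 mm, its floor 8 mm above the bench; the scraper stands on it along the rack's x. Walls 52 mm high enclose both ends of the scraper (slot 42 mm wide): only its middle 90 mm is free for fingers. Open at the top: lift straight up. Origin on the bench under its centre.
- mat: Black rubber parking mat, fixed, on the other side of the station from the rack: 250 mm (x) by 120 mm (y), 4 mm thick. Origin: centre of its underside.
- chip0: One of five alike broken purple cap pieces lying loose on the plate, about 28 x 22 mm, 9 mm high, 12 g. Origin: underside near its centre.
- chip1: One of five alike broken purple cap pieces lying loose on the plate, about 28 x 22 mm, 9 mm high, 12 g. Origin: underside near its centre.
- chip2: One of five alike broken purple cap pieces lying loose on the plate, about 28 x 22 mm, 9 mm high, 12 g. Origin: underside near its centre.
- chip3: One of five alike broken purple cap pieces lying loose on the plate, about 28 x 22 mm, 9 mm high, 12 g. Origin: underside near its centre.
- chip4: One of five alike broken purple cap pieces lying loose on the plate, about 28 x 22 mm, 9 mm high, 12 g. Origin: underside near its centre.
- tube_rack: Bystander, loose: black low tube rack, 90 x 130 x 45 mm. Origin: centre of its underside. Leave it where it is.
- tip_box: Bystander, loose: white tip box with yellow frame, 88 x 128 x 57 mm. Origin: centre of its underside. Leave it where it is.
- reagent: Bystander, loose: amber reagent bottle, 60 mm diameter, 130 mm high. Origin: centre of its underside. Leave it where it is.
- jar: Bystander, loose: white jar with a blue lid, 66 mm diameter, 80 mm high. Origin: centre of its underside. Leave it where it is.
Mind the look-alikes: they are no part of the job. What is shaped like the rack but red is not meant.

How it is judged (in metres and radians):
On the way, in this order (a step that is already met when the one before it is completed fails the run):
1. the scraper is lifted out of the rack (z of scraper in the frame of rack above 0.06 m and contact force between the fingers and scraper above 0.5 N), for 0.1 s.
2. the scraper is put down standing, clear of the rack, and let go (contact force between the fingers and scraper below 0.1 N and angle between scraper's own z axis and vertical below 0.1 rad and linear speed of scraper below 0.02 m/s and horizontal distance between scraper and rack above 0.12 m), for 0.2 s.
3. the scraper is taken again near one end (more than 50 mm from its middle) (contact force between the fingers and scraper above 1 N and (x of the grasp point in the frame of scraper above 0.05 m or x of the grasp point in the frame of scraper below -0.05 m)), for 0.1 s.
4. all five chips are in the trough (x of chip0 in the frame of trough between -0.122 and 0.122 m and y of chip0 in the frame of trough between -0.055 and 0.055 m and z of chip0 in the frame of trough between -0.01 and 0.032 m and x of chip1 in the frame of trough between -0.122 and 0.122 m and y of chip1 in the frame of trough between -0.055 and 0.055 m and z of chip1 in the frame of trough between -0.01 and 0.032 m and x of chip2 in the frame of trough between -0.122 and 0.122 m and y of chip2 in the frame of trough between -0.055 and 0.055 m and z of chip2 in the frame of trough between -0.01 and 0.032 m and x of chip3 in the frame of trough between -0.122 and 0.122 m and y of chip3 in the frame of trough between -0.055 and 0.055 m and z of chip3 in the frame of trough between -0.01 and 0.032 m and x of chip4 in the frame of trough between -0.122 and 0.122 m and y of chip4 in the frame of trough between -0.055 and 0.055 m and z of chip4 in the frame of trough between -0.01 and 0.032 m), for 0.2 s.
At the end, for the whole second after the job is handed in: All five chips lie in the trough, below its rim; the scraper stands upright (within 0.1 rad), released and at rest on the mat, its centre within 60 mm of the mat's centre along it and 45 mm across, its length within 0.5 rad of the mat's (all of step 4 and contact force between the fingers and scraper below 0.1 N and angle between scraper's own z axis and vertical below 0.1 rad and linear speed of scraper below 0.02 m/s and x of scraper in the frame of mat between -0.06 and 0.06 m and y of scraper in the frame of mat between -0.045 and 0.045 m and z of scraper in the frame of mat between 0 and 0.008 m and angle between the x axis of scraper and the x axis of mat, either way round below 0.5 rad); the robot touches nothing.
It fails at once if a chip is touched by the robot itself (contact force between any of the fingers, the arm and chip0 above 0.5 N or contact force between any of the fingers, the arm and chip1 above 0.5 N or contact force between any of the fingers, the arm and chip2 above 0.5 N or contact force between any of the fingers, the arm and chip3 above 0.5 N or contact force between any of the fingers, the arm and chip4 above 0.5 N).
It fails at once if the shield is pushed (over 6 N) by the robot or the scraper (contact force between any of the fingers, the arm, scraper and shield above 6 N).
It fails at once if a bystander is moved more than 25 mm (distance of any of tube_rack, tip_box, reagent, jar from where it was at the start of the episode above 0.025 m).
It also fails if it takes over 61 s, if anything falls off the work surface, if the arm or the gripper's body presses on something with over 40 N, if the wrist force passes 120 N, or if a joint passes its speed limit or range.

## Robot

A 6-joint arm with a two-finger parallel gripper is mounted at the origin on the work surface. World frame = base frame: x ahead of the robot, y to its left, z up, the work surface at z = 0. Lengths are in mm, angles in rad, forces in N, time in s.
With the tool pointing down it reaches from about 400 to 925 mm from the base axis. Payload 12.5 kg.
Tool frame: the origin (TCP) lies at the very end of the fingers, on their centre line; the grasp point (between the pads) lies 19 mm behind it (env.grip_point_offset is the distance from the TCP to the grasp point, in mm); z points along the fingers, y is the direction in which the jaws open and shut (so a half turn about z gives the same grasp; the last joint's range is limited). The gripper opens to 95 mm and grips with 3 to 60 N. Pads are 20 mm wide; open, the fingers measure 119 mm over their backs; the gripper's body (75 mm by 180 mm) begins 59 mm behind the grasp point.
Start: joints at [1.057, 0.491, 1.559, -0, 1.092, -0.106], TCP at [247.855, 573.772, 214.661] pointing down, gripper open.
Joint ranges: [-3.1, 3.1], [-0.84, 2.19], [0.05, 2.79], [-1.13, 4.28], [0.06, 2.93], [-2.69, 2.69]. Speed limits (rad/s): [2.22, 2.22, 2.79, 3.14, 3.14, 3.14].

## Interface

Orientations are given as [roll, pitch, yaw] about the fixed x, y, z axes, in that order (R = Rz(yaw) Ry(pitch) Rx(roll)).
In Python, from cell import env gives the robot as it stands.
- The arm moves only by the tool drive_tool, never from a script. Its argument "commands" is a list of rows, each an object of numbers: "dx", "dy", "dz": the shift along the world's x, y, z in mm; "yaw": the turn about the world's z in degrees. In form: [{"dx": .., "dy": .., "dz": .., "yaw": ..}, ...]. A call has 1 to 5 rows; each row shifts and turns the commanded pose from where the row before left it; what a row does not reach is not made up. A row lasts 1/12 s, in which the tool goes at most 41.7 mm and 7.16 degrees, less where a joint would pass 70% of its speed; a pose out of reach is approached as far as the arm can. A call with a gripper value outside its range is refused whole. "grip" is the opening, from 0 (shut) to 1 (fully open), set as the call begins (left out, the last holds). The fingers move at their own pace and stop on an object; the grip force is fixed at half the most. Time passes only in rows, so rows that do not move let the fingers close. It gives the time, the measured TCP pose, the force and the opening at its end, in the units of the state.
- env.state(): the state, without advancing time (a new reading comes with each control period).
- env.read_camera(name): name is "scene" or "top" or "wrist"; returns the picture (384x512x3 uint8, red, green, blue); there is no depth.
- env.calibration(name): a dict with "intrinsics" (3x3 intrinsics, pixels), "rvec" (rotation vector, rad) and "tvec" (3), from world to camera coordinates, as OpenCV has them. Camera axes: x right, y down, z forward; pixel columns grow to the right and rows downward; lengths in mm; the calibration is good to about 2 mm. A picture is of the moment at which its call begins: read the wrist's pose just before it. calibration takes no time and is no camera call; for the wrist camera it gives the pose at the moment of the call.
- env.job_done(): hands the job in, once; it reports no verdict.
Trained networks look in the newest picture that a camera, given by its name, has taken for a name from the list of things; names that differ only in an ending like _2 or _b are one class to them, and where a whole thing is asked for, a point or a joint stands for the part that bears it (a point fixed in the world has none). Each returns a list of dicts, best first, with "conf" (0 to 1); they miss things now and then, are a little off and sometimes report something else, mostly with a low value. They report only what shows in the picture. A call takes as long as a camera call. They do not tell look-alikes from the thing itself.
- env.trace(query, camera): "pixels" (384x512 bool, what is visible of it) and "pixel" ([column, row] in pixels, amid what is visible of it).
- env.place_of(query, camera): "pixel" ([column, row] in pixels: a listed point, or the origin of a listed thing).
The state is a dict: "t": time; "joints": joint angles; "qvel": joint speeds; "tau": joint torques, N m; "eef_pos": TCP position; "tcp_rot": TCP orientation; "ft_force": force on the tool from outside, world axes, zero at the start; "moment": the same for the moment, N m; "opening": opening from 0.0 (shut) to 1.0 (fully open).
Only numpy, scipy, OpenCV 4.12 (cv2) and the standard library are available. Lean on these libraries where they do the work, as an engineer would, in place of code of your own. Each camera call takes 0.05 s, during which the arm holds its last target.

## Working session

There is one attempt and no reset: what is moved stays moved. The work goes in short steps, Python scripts to look and compute and a tool call to move; the robot and the scene stay as the last step left them, time stands still between calls to the robot, and variables do not carry over. Pictures are saved under pics/ and viewed, and the job is handed in when it is done.

Besides the shell and the picture viewer there is one more tool, called in YAML: its name, and indented under it one key for each argument. drive_tool: Moves the arm, as the interface text tells. Its arguments: {"type":"object","properties":{"commands":{"type":"array"},"grip":{"type":"number"}},"required":["commands"]}

```bash
mkdir -p pics; ls; python3 - <<'E'
from cell import env
import cv2
s=env.state();print({k:s[k] for k in ('t','eef_pos','tcp_rot','opening')})
for c in ('scene','top'):
    im=env.read_camera(c);cv2.imwrite(f'pics/{c}0.png',im[:,:,::-1])
    k=env.calibration(c);print(c,k)
    for q in ['station','trough','scraper','rack','mat','chip0','shield','tube_rack','tip_box','reagent','jar']:
        try:
            print(q,[(round(d['conf'],2),[round(float(x)) for x in d['pixel']]) for d in env.place_of(q,c)][:7])
        except Exception as e: print(q,e)
print(env.state()['t'])
E
```

```text
pics
{'t': 0.0, 'eef_pos': array([247.72587034, 573.56683074, 214.08636699]), 'tcp_rot': array([-3.14054127e+00, -1.24587196e-04,  2.73382783e+00]), 'opening': 1.0019627430922506}
scene {'intrinsics': array([[439.43021709,   0.        , 252.83552978],
       [  0.        , 439.43021709, 191.57870947],
       [  0.        ,   0.        ,   1.        ]]), 'rvec': array([ 2.23372287,  0.79113354, -0.34574129]), 'tvec': array([-349.1563819 , -163.20241159, 1737.96784852])}
station [(0.83, [283, 220])]
trough [(0.6, [322, 192]), (0.4, [187, 212])]
scraper [(0.55, [175, 280]), (0.43, [284, 216])]
rack [(0.91, [178, 281]), (0.88, [117, 234])]
mat [(0.72, [322, 153])]
chip0 [(0.64, [261, 214]), (0.6, [314, 214]), (0.51, [296, 228]), (0.37, [283, 226])]
shield [(0.36, [368, 180])]
tube_rack [(0.58, [190, 212])]
tip_box [(0.67, [260, 158])]
reagent [(0.78, [370, 181]), (0.73, [296, 228])]
jar [(0.78, [244, 314])]
top {'intrinsics': array([[377.48163616,   0.        , 246.69495709],
       [  0.        , 377.48163616, 193.79883663],
       [  0.        ,   0.        ,   1.        ]]), 'rvec': array([ 2.08390284, -2.14472477,  0.22654102]), 'tvec': array([  -7.92694879,  448.24526342, 1075.34979542])}
station [(0.91, [237, 153])]
trough [(0.91, [180, 146])]
scraper [(0.95, [372, 177])]
rack [(0.7, [369, 183])]
mat [(0.7, [116, 190])]
chip0 [(0.36, [256, 165]), (0.36, [227, 147])]
shield [(0.74, [235, 153])]
tube_rack [(0.87, [308, 237])]
tip_box [(0.89, [185, 239])]
reagent [(0.75, [132, 120])]
jar [(0.9, [346, 110]), (0.44, [307, 236])]
1.2
```

```bash
python3 - <<'E'
import cv2
for c in ('scene','top'):
    im=cv2.imread(f'pics/{c}0.png')
    cv2.imwrite(f'pics/{c}0b.png',cv2.resize(im,(800,600),interpolation=cv2.INTER_CUBIC))
im=cv2.imread('pics/top0.png')[90:250,80:400]
cv2.imwrite('pics/top0c.png',cv2.resize(im,(800,400),interpolation=cv2.INTER_CUBIC))
E
```

```text
(no output)
```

View pics/scene0b.png

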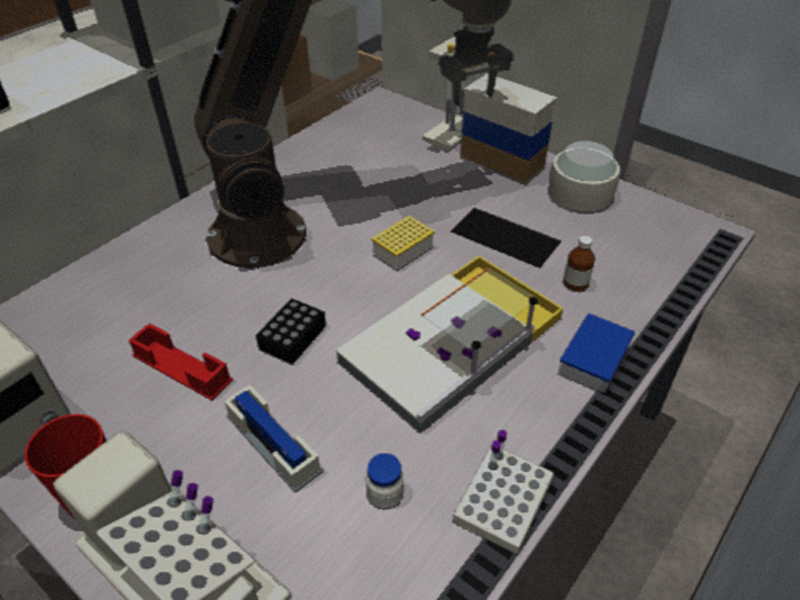

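View pics/top0b.png

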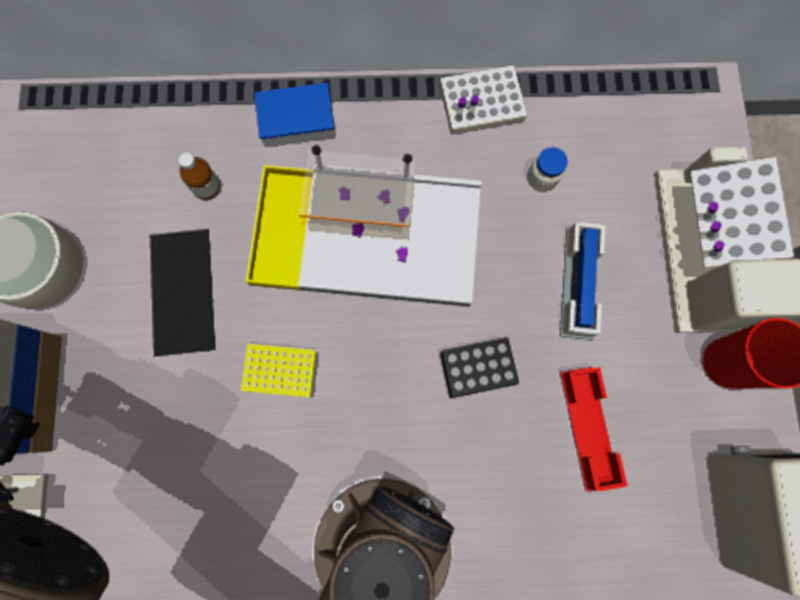

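View pics/top0c.png

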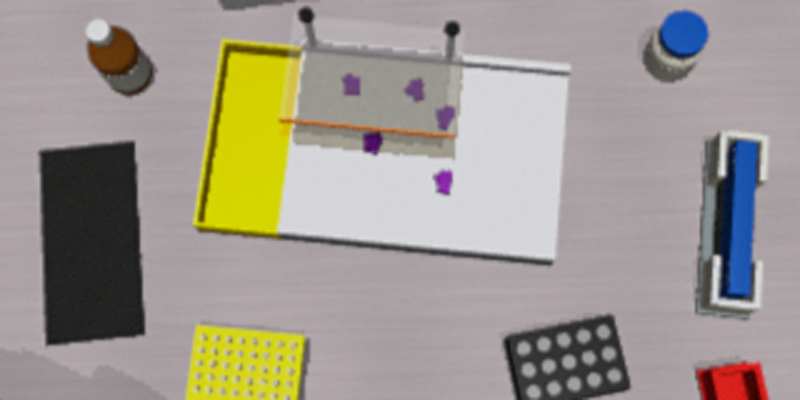

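```bash
cat > h.py <<'E'
import numpy as np, cv2
from cell import env
def bp(c,px,z,cal=None):
    k=cal or env.calibration(c);K=np.array(k['intrinsics']);R=cv2.Rodrigues(np.array(k['rvec']))[0];t=np.array(k['tvec']).ravel()
    px=np.atleast_2d(px).astype(float)
    d=(np.linalg.inv(K)@np.c_[px,np.ones(len(px))].T).T@R
    C=-R.T@t
    return C+d*((z-C[2])/d[:,2])[:,None]
def pr(c,P,cal=None):
    k=cal or env.calibration(c)
    return cv2.projectPoints(np.atleast_2d(P).astype(float),np.array(k['rvec']),np.array(k['tvec']),np.array(k['intrinsics']),None)[0].reshape(-1,2)
E
python3 - <<'E'
from h import *
im=cv2.imread('pics/top0.png');hsv=cv2.cvtColor(im,cv2.COLOR_BGR2HSV)
H,S,V=cv2.split(hsv)
def comp(m,name,z,near,sh=True):
    n,l,st,ce=cv2.connectedComponentsWithStats(m.astype(np.uint8))
    i=1+min(range(n-1),key=lambda i:np.hypot(*(ce[i+1]-near))+ (1e3 if st[i+1,4]<15 else 0))
    ys,xs=np.nonzero(l==i); W=bp('top',np.c_[xs,ys],z)[:,:2]
    r=cv2.minAreaRect(W.astype(np.float32)); print(name,'px',st[i,4],'cen',ce[i].round(1),'mean',W.mean(0).round(1),'rect',np.round(r[0],1),np.round(r[1],1),round(r[2],1)); print('   box',cv2.boxPoints(r).round(0).tolist())
comp((H>100)&(H<130)&(S>120),'scraper',63,(376,177))
comp((V<60),'mat',4,(116,190))
comp((H>22)&(H<35)&(S>120),'trough',32,(178,145))
pur=(H>130)&(H<165)&(S>60)
for p in [(220,124),(246,126),(258,137),(229,147),(257,163)]: comp(pur,'chip',49,p)
C=bp('top',[[307,116],[302,194],[191,184]],40);print('plate corners',C.round(1))
E=bp('top',[[192.5,138],[262,144]],125);print('orange ends',E.round(1))
for q in ['rack','scraper','station','mat']: pass
E
```

```text
scraper px 742 cen [375.1 177.6] mean [ 483.  -401.8] rect [ 485.8 -401.3] [ 38.  192.4] 81.4
   box [[388.0, -406.0], [578.0, -434.0], [584.0, -397.0], [393.0, -368.0]]
mat px 2895 cen [116.3 187.2] mean [490. 382.] rect [492.8 382. ] [245.2 116.5] 4.7
   box [[366.0, 430.0], [375.0, 314.0], [620.0, 334.0], [610.0, 450.0]]
trough px 2519 cen [178.6 145.2] mean [611.5 185.1] rect [614.6 184.3] [105.  249.2] 83.2
   box [[485.0, 147.0], [732.0, 117.0], [745.0, 222.0], [497.0, 251.0]]
chip px 44 cen [220.5 123.8] mean [670.3  53.7] rect [671.4  53.6] [15.5 23.1] 89.1
   box [[660.0, 46.0], [683.0, 46.0], [683.0, 61.0], [660.0, 62.0]]
chip px 40 cen [245.7 125.4] mean [662.8 -24.1] rect [662.7 -21.8] [18.5 22.9] 88.3
   box [[651.0, -31.0], [674.0, -31.0], [674.0, -13.0], [652.0, -12.0]]
chip px 42 cen [257.9 136.4] mean [626.1 -60.3] rect [624.2 -60.6] [18.5 25.9] 88.4
   box [[611.0, -69.0], [637.0, -70.0], [637.0, -52.0], [612.0, -51.0]]
chip px 54 cen [228.6 146.5] mean [596.1  30.2] rect [594.6  30.4] [21.4 25.6] 88.8
   box [[582.0, 20.0], [607.0, 19.0], [608.0, 41.0], [582.0, 41.0]]
chip px 54 cen [257.2 162. ] mean [544.5 -55.4] rect [543.1 -54.7] [18.1 28.3] 87.9
   box [[529.0, -63.0], [557.0, -64.0], [558.0, -46.0], [529.0, -45.0]]
plate corners [[ 692.5 -216.7   40. ]
 [ 443.9 -186.3   40. ]
 [ 484.1  145.6   40. ]]
orange ends [[598.1 129.5 125. ]
 [574.6 -67.8 125. ]]
```

drive_tool:
  commands:
    - {"dx": 18, "dy": -35, "dz": 4, "yaw": 1.5}
    - {"dx": 20, "dy": -36, "dz": 4, "yaw": 1.5}
    - {"dx": 20, "dy": -36, "dz": 4, "yaw": 1.5}
    - {"dx": 20, "dy": -36, "dz": 4, "yaw": 1.5}
    - {"dx": 20, "dy": -36, "dz": 4, "yaw": 1.5}

```text
t: 1.62
eef_pos: [346.3, 393.1, 234.9]
tcp_rot: [3.141, 0.0, 2.867]
ft_force: [0.7, 0.5, -0.2]
opening: 0.996
```

drive_tool:
  commands:
    - {"dx": 20, "dy": -36, "dz": 4, "yaw": 1.5}
    - {"dx": 20, "dy": -36, "dz": 4, "yaw": 1.5}
    - {"dx": 20, "dy": -36, "dz": 4, "yaw": 1.5}
    - {"dx": 20, "dy": -36, "dz": 4, "yaw": 1.5}
    - {"dx": 20, "dy": -36, "dz": 4, "yaw": 1.5}

```text
t: 2.03
eef_pos: [446.4, 212.9, 255.1]
tcp_rot: [3.141, 0.001, 2.997]
ft_force: [1.5, 0.3, 0.4]
opening: 1.002
```

drive_tool:
  commands:
    - {"dx": 3, "dy": -41}
    - {"dx": 3, "dy": -41}
    - {"dx": 3, "dy": -41}
    - {"dx": 3, "dy": -41}
    - {"dx": 3, "dy": -41}

```text
invalid input
```

drive_tool:
  commands:
    - {"dx": 3, "dy": -41}
    - {"dx": 3, "dy": -41}
    - {"dx": 3, "dy": -41}
    - {"dx": 3, "dy": -41}
    - {"dx": 3, "dy": -41}

```text
invalid input
```

drive_tool:
  commands:
    - {"dx": 2, "dy": -41}
    - {"dx": 2, "dy": -41}
    - {"dx": 2, "dy": -41}
    - {"dx": 2, "dy": -40}
    - {"dx": 2, "dy": -25}

```text
invalid input
```

```bash
python3 - <<'E'
from h import *
s=env.state();print(s['t'],s['eef_pos'],s['tcp_rot'],s['joints'])
cal=env.calibration('wrist')
im=env.read_camera('wrist');cv2.imwrite('pics/w1.png',im[:,:,::-1])
np.save('w1cal.npy',cal,allow_pickle=True)
for q in ['scraper','rack']:
    for d in env.place_of(q,'wrist')[:2]: print(q,d['conf'],d['pixel'],bp('wrist',d['pixel'],8,cal).round(1))
k=cal;R=cv2.Rodrigues(np.array(k['rvec']))[0];print('cam',-R.T@np.array(k['tvec']).ravel())
im2=im.copy()
cv2.imwrite('pics/w1b.png',cv2.resize(im[:,:,::-1],(800,600)))
E
```

```text
2.0333 [446.44921828 212.88198856 255.14205881] [3.14123466e+00 5.59202063e-04 2.99695474e+00] [ 3.11267002e-01  2.60681259e-01  1.81541571e+00  8.59989003e-05
  1.06483599e+00 -1.11493317e+00]
cam [368.44785174 225.76818029 425.14178325]
```

View pics/w1b.png

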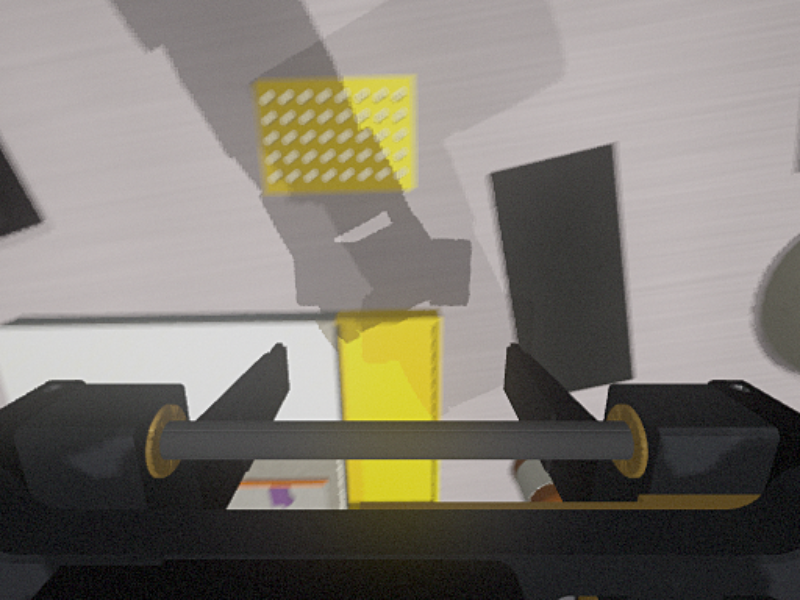

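drive_tool:
  commands:
    - {"dx": 3, "dy": -41, "dz": 0, "yaw": 0}
    - {"dx": 3, "dy": -41, "dz": 0, "yaw": 0}
    - {"dx": 3, "dy": -41, "dz": 0, "yaw": 0}
    - {"dx": 3, "dy": -41, "dz": 0, "yaw": 0}
    - {"dx": 3, "dy": -41, "dz": 0, "yaw": 0}

```text
t: 2.6
eef_pos: [460.4, 9.2, 254.7]
tcp_rot: [3.141, 0.0, 2.997]
ft_force: [0.9, 0.2, 0.1]
opening: 0.997
```

drive_tool:
  commands:
    - {"dx": 3, "dy": -41, "dz": 0, "yaw": 0}
    - {"dx": 3, "dy": -41, "dz": 0, "yaw": 0}
    - {"dx": 3, "dy": -41, "dz": 0, "yaw": 0}
    - {"dx": 3, "dy": -41, "dz": 0, "yaw": 0}
    - {"dx": 3, "dy": -41, "dz": 0, "yaw": 0}

```text
t: 3.02
eef_pos: [476.0, -196.0, 254.7]
tcp_rot: [3.141, 0.0, 2.997]
ft_force: [0.7, 0.9, -0.2]
opening: 1.0
```

drive_tool:
  commands:
    - {"dx": 2, "dy": -41, "dz": 0, "yaw": 0}
    - {"dx": 2, "dy": -41, "dz": 0, "yaw": 0}
    - {"dx": 2, "dy": -41, "dz": 0, "yaw": 0}
    - {"dx": 2, "dy": -40, "dz": 0, "yaw": 0}
    - {"dx": 2, "dy": -25, "dz": 0, "yaw": 0}

```text
t: 3.43
eef_pos: [486.3, -385.4, 254.2]
tcp_rot: [-3.142, -0.0, 2.995]
ft_force: [0.4, 0.6, -0.5]
opening: 0.999
```

```bash
python3 - <<'E'
from h import *
s=env.state();print(s['t'],s['eef_pos'],s['tcp_rot'],s['joints'])
cal=env.calibration('wrist')
im=env.read_camera('wrist');cv2.imwrite('pics/w2.png',im[:,:,::-1])
np.save('w2cal.npy',cal,allow_pickle=True)
for q in ['scraper','rack']:
    for d in env.place_of(q,'wrist')[:2]: print(q,d['conf'],d['pixel'],bp('wrist',d['pixel'],8,cal).round(1))
cv2.imwrite('pics/w2b.png',cv2.resize(im[:,:,::-1],(800,600)))
E
```

```text
3.4333 [ 486.31524717 -385.44974617  254.16130221] [-3.14156799e+00 -9.07109014e-05  2.99508812e+00] [-7.76573297e-01  4.49492017e-01  1.51974593e+00 -7.96056133e-05
  1.17241347e+00 -2.20083421e+00]
scraper 0.84 [239.4, 170.3] [[ 488.7 -406.7    8. ]]
scraper 0.32 [484.5, 174.7] [[551.9 -27.7   8. ]]
rack 0.82 [239.7, 168.3] [[ 485.6 -405.7    8. ]]
```

View pics/w2b.png

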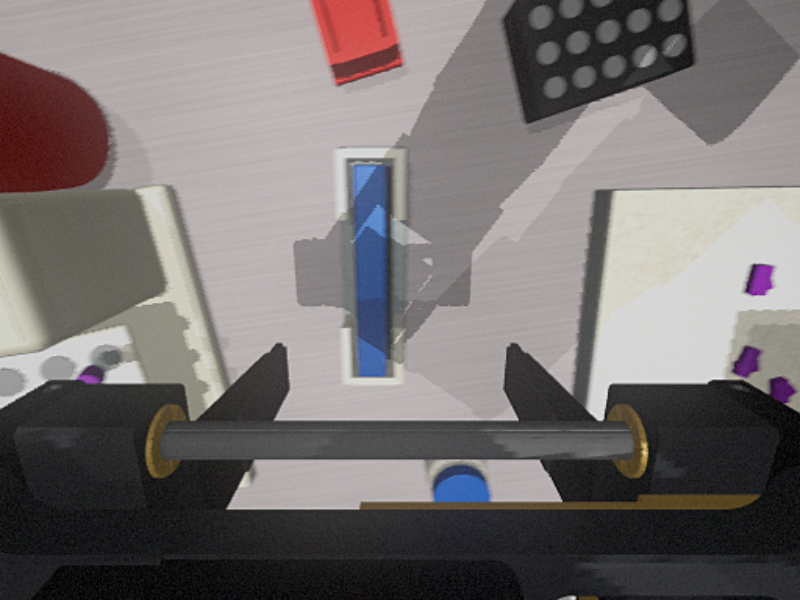

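```bash
python3 - <<'E'
from h import *
cal=np.load('w2cal.npy',allow_pickle=True).item()
im=cv2.imread('pics/w2.png');hsv=cv2.cvtColor(im,cv2.COLOR_BGR2HSV);H,S,V=cv2.split(hsv)
m=((H>100)&(H<130)&(S>110)); m[:, :210]=0; m[:,270:]=0; m[250:]=0
ys,xs=np.nonzero(m)
W=bp('w',np.c_[xs,ys],63,cal)[:,:2]
r=cv2.minAreaRect(W.astype(np.float32));print(len(xs),r,cv2.boxPoints(r).round(1).tolist())
d=np.linalg.svd(W-W.mean(0))[2][0];print('axis deg',np.degrees(np.arctan2(d[1],d[0])),W.mean(0))
# rack outer at z=52? far/near corners
for p in [(335,149),(408,149),(343,384),(403,384)]: print(p,bp('w',np.array(p)*[.64,.64],60,cal).round(1))
# second opinion, scene camera
for P in [(486,-402,63),(486,-402,8)]: print(pr('scene',P),pr('top',P))
E
```

```text
2451 ((487.8882751464844, -406.67633056640625), (26.591615676879883, 186.76858520507812), 81.1903305053711) [[393.6000061035156, -405.5], [578.0999755859375, -434.1000061035156], [582.2000122070312, -407.79998779296875], [397.6000061035156, -379.20001220703125]]
axis deg -8.631407617256112 [ 480.44683256 -405.56093932]
(335, 149) [[ 378.8 -418.2   60. ]]
(408, 149) [[ 387.5 -359.6   60. ]]
(343, 384) [[ 586.8 -449.9   60. ]]
(403, 384) [[ 595.1 -393.5   60. ]]
[[172.87354935 269.83323899]] [[375.05567777 176.46759216]]
[[175.42542368 280.93987681]] [[369.10787258 180.92040003]]
```

drive_tool:
  commands:
    - {"dx": 1.5, "dy": -21, "dz": -20, "yaw": 0}
    - {"dx": 0, "dy": 0, "dz": -40, "yaw": 0}
    - {"dx": 0, "dy": 0, "dz": -40, "yaw": 0}
    - {"dx": 0, "dy": 0, "dz": -40, "yaw": 0}
    - {"dx": 0, "dy": 0, "dz": -30, "yaw": 0}

```text
t: 4.0
eef_pos: [487.4, -401.3, 82.1]
tcp_rot: [3.14, -0.002, 2.997]
ft_force: [1.3, -0.3, -0.2]
opening: 0.997
```

drive_tool:
  commands:
    - {"dx": 0, "dy": 0, "dz": 0, "yaw": 0}

```text
t: 4.08
eef_pos: [486.1, -400.2, 79.2]
tcp_rot: [3.136, -0.007, 2.997]
ft_force: [0.6, 0.6, -0.6]
opening: 1.001
```

```bash
python3 - <<'E'
from h import *
s=env.state();print(s['t'],s['eef_pos'],s['tcp_rot'])
cal=env.calibration('wrist')
im=env.read_camera('wrist');cv2.imwrite('pics/w3.png',im[:,:,::-1])
hsv=cv2.cvtColor(im,cv2.COLOR_RGB2HSV);H,S,V=cv2.split(hsv)
m=((H>100)&(H<130)&(S>110)); m[:, :200]=0; m[:,290:]=0
ys,xs=np.nonzero(m)
W=bp('w',np.c_[xs,ys],63,cal)[:,:2]
r=cv2.minAreaRect(W.astype(np.float32));print(len(xs),r)
cv2.imwrite('pics/w3b.png',cv2.resize(im[:,:,::-1],(800,600)))
E
```

```text
4.0833 [ 486.08223359 -400.18282651   79.24380154] [ 3.13562631 -0.0073345   2.99712614]
7148 ((515.4712524414062, -422.49176025390625), (77.60035705566406, 245.75369262695312), 87.66715240478516)
```

View pics/w3b.png

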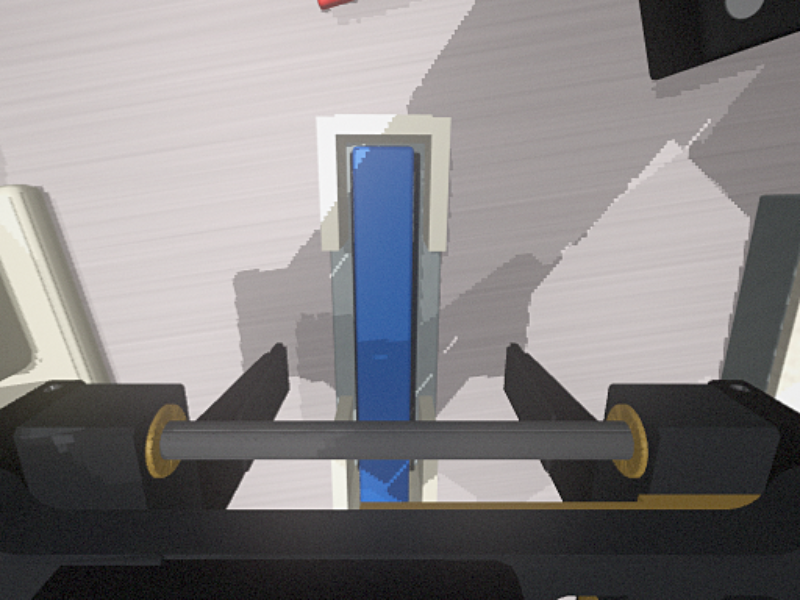

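drive_tool:
  commands:
    - {"dx": 1, "dy": -6, "dz": 0, "yaw": 0}
    - {"dx": 0, "dy": 0, "dz": -20, "yaw": 0}
    - {"dx": 0, "dy": 0, "dz": -20, "yaw": 0}
    - {"dx": 0, "dy": 0, "dz": -8, "yaw": 0}
    - {"dx": 0, "dy": 0, "dz": 0, "yaw": 0}

```text
t: 4.55
eef_pos: [488.7, -410.2, 37.2]
tcp_rot: [-3.142, 0.0, 2.996]
ft_force: [-0.3, 0.1, -0.3]
opening: 0.999
```

drive_tool:
  commands:
    - {"dx": 0, "dy": 0, "dz": 0, "yaw": 0}

```text
t: 4.63
eef_pos: [489.1, -410.7, 38.4]
tcp_rot: [-3.141, 0.002, 2.996]
ft_force: [-0.1, -0.5, 0.0]
opening: 1.001
```

drive_tool:
  commands:
    - {"dx": -1, "dy": 4, "dz": -6, "yaw": 0}
    - {"dx": 0, "dy": 0, "dz": 0, "yaw": 0}
    - {"dx": 0, "dy": 0, "dz": 0, "yaw": 0}

```text
t: 4.88
eef_pos: [487.5, -406.1, 31.3]
tcp_rot: [-3.141, 0.0, 2.996]
ft_force: [0.2, -0.1, -0.0]
opening: 0.997
```

drive_tool:
  commands:
    - {"dx": 0, "dy": 0, "dz": 0, "yaw": 0}
    - {"dx": 0, "dy": 0, "dz": 0, "yaw": 0}
    - {"dx": 0, "dy": 0, "dz": 0, "yaw": 0}
    - {"dx": 0, "dy": 0, "dz": 0, "yaw": 0}
    - {"dx": 0, "dy": 0, "dz": 0, "yaw": 0}
  grip: 0.1

```text
t: 5.3
eef_pos: [487.4, -406.3, 30.7]
tcp_rot: [3.142, 0.0, 2.996]
ft_force: [-0.1, 0.7, -0.5]
opening: 0.709
```

drive_tool:
  commands:
    - {"dx": 0, "dy": 0, "dz": 0, "yaw": 0}
    - {"dx": 0, "dy": 0, "dz": 0, "yaw": 0}
    - {"dx": 0, "dy": 0, "dz": 0, "yaw": 0}
    - {"dx": 0, "dy": 0, "dz": 0, "yaw": 0}
    - {"dx": 0, "dy": 0, "dz": 0, "yaw": 0}

```text
t: 5.72
eef_pos: [487.3, -406.2, 30.6]
tcp_rot: [3.141, -0.0, 2.996]
ft_force: [0.0, 0.7, 0.7]
opening: 0.355
```

drive_tool:
  commands:
    - {"dx": 0, "dy": 0, "dz": 0, "yaw": 0}
    - {"dx": 0, "dy": 0, "dz": 0, "yaw": 0}
    - {"dx": 0, "dy": 0, "dz": 0, "yaw": 0}

```text
t: 5.97
eef_pos: [487.4, -406.2, 30.6]
tcp_rot: [3.141, -0.0, 2.996]
ft_force: [-0.2, -0.7, 0.5]
opening: 0.273
```

drive_tool:
  commands:
    - {"dx": 0, "dy": 0, "dz": 10, "yaw": 0}
    - {"dx": 0, "dy": 0, "dz": 25, "yaw": 0}
    - {"dx": 0, "dy": 0, "dz": 30, "yaw": 0}
    - {"dx": 0, "dy": 0, "dz": 30, "yaw": 0}
    - {"dx": 0, "dy": 0, "dz": 20, "yaw": 0}

```text
t: 6.38
eef_pos: [487.7, -406.5, 149.0]
tcp_rot: [-3.14, 0.002, 2.996]
ft_force: [-0.2, -0.6, -2.2]
opening: 0.272
```

drive_tool:
  commands:
    - {"dx": 0, "dy": 0, "dz": 0, "yaw": 0}
    - {"dx": 0, "dy": 0, "dz": 0, "yaw": 0}

```text
t: 6.55
eef_pos: [487.4, -406.3, 146.7]
tcp_rot: [-3.141, 0.001, 2.996]
ft_force: [0.3, 0.3, -2.9]
opening: 0.273
```

```bash
python3 - <<'E'
from h import *
s=env.state();print(s['t'],s['eef_pos'],s['tcp_rot'],s['opening'],s['ft_force'])
im=env.read_camera('wrist');cv2.imwrite('pics/w4b.png',cv2.resize(im[:,:,::-1],(800,600)))
E
```

```text
6.55 [ 487.41532156 -406.27307726  146.67104195] [-3.14058835e+00  1.43942020e-03  2.99563073e+00] 0.27268439821604123 [ 0.32732992  0.3257614  -2.94349405]
```

View pics/w4b.png

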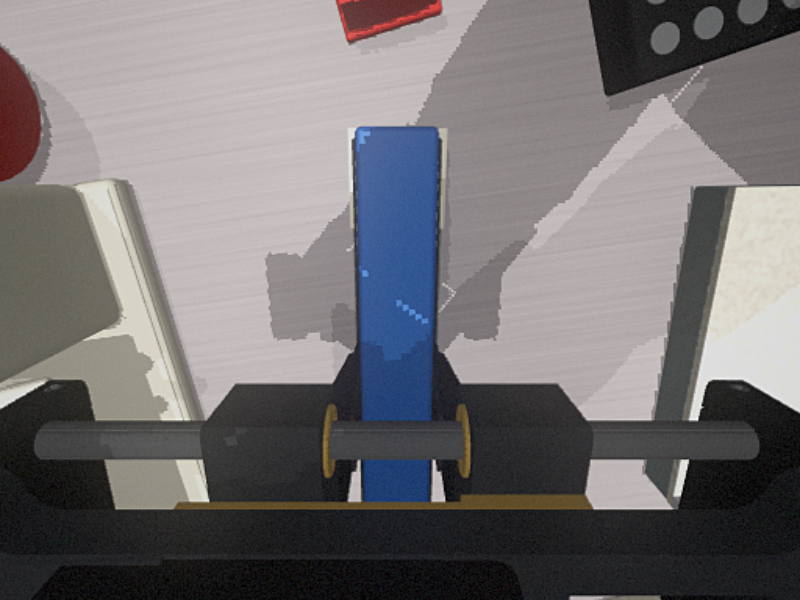

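drive_tool:
  commands:
    - {"dx": 8, "dy": 25, "dz": 0, "yaw": 0.4}
    - {"dx": 12, "dy": 37, "dz": 0, "yaw": 0.5}
    - {"dx": 12, "dy": 37, "dz": 0, "yaw": 0.5}
    - {"dx": 12, "dy": 37, "dz": 0, "yaw": 0}
    - {"dx": 12, "dy": 37, "dz": 0, "yaw": 0}

```text
t: 7.02
eef_pos: [542.8, -231.2, 143.8]
tcp_rot: [3.14, -0.003, 3.019]
ft_force: [1.0, -0.4, -2.2]
opening: 0.27
```

drive_tool:
  commands:
    - {"dx": 12, "dy": 37, "dz": -15, "yaw": 0}
    - {"dx": 12, "dy": 35, "dz": -20, "yaw": 0}
    - {"dx": 0, "dy": 0, "dz": -20, "yaw": 0}
    - {"dx": 0, "dy": 0, "dz": -10, "yaw": 0}
    - {"dx": 0, "dy": 0, "dz": 0, "yaw": 0}

```text
t: 7.43
eef_pos: [565.7, -161.0, 77.6]
tcp_rot: [3.14, -0.006, 3.021]
ft_force: [0.1, -0.3, -0.9]
opening: 0.273
```

drive_tool:
  commands:
    - {"dx": 0, "dy": 0, "dz": 0, "yaw": 0}
    - {"dx": 0, "dy": 0, "dz": 0, "yaw": 0}

```text
t: 7.6
eef_pos: [567.2, -162.8, 81.3]
tcp_rot: [-3.142, 0.0, 3.019]
ft_force: [-0.4, -1.0, -2.3]
opening: 0.273
```

drive_tool:
  commands:
    - {"dx": 0, "dy": 0, "dz": -8, "yaw": 0}
    - {"dx": 0, "dy": 0, "dz": -6, "yaw": 0}
    - {"dx": 0, "dy": 0, "dz": -3, "yaw": 0}
    - {"dx": 0, "dy": 0, "dz": 0, "yaw": 0}
    - {"dx": 0, "dy": 0, "dz": 0, "yaw": 0}

```text
t: 8.02
eef_pos: [567.1, -161.7, 63.7]
tcp_rot: [3.141, -0.0, 3.02]
ft_force: [-0.8, 0.4, -2.7]
opening: 0.27
```

drive_tool:
  commands:
    - {"dx": 0, "dy": 0, "dz": -1.5, "yaw": 0}
    - {"dx": 0, "dy": 0, "dz": 0, "yaw": 0}

```text
t: 8.18
eef_pos: [567.5, -161.7, 62.7]
tcp_rot: [-3.141, 0.001, 3.02]
ft_force: [1.0, -1.4, -1.2]
opening: 0.275
```

drive_tool:
  commands:
    - {"dx": 0, "dy": 0, "dz": 0, "yaw": 0}
    - {"dx": 0, "dy": 0, "dz": 0, "yaw": 0}
    - {"dx": 0, "dy": 0, "dz": 0, "yaw": 0}
    - {"dx": 0, "dy": 0, "dz": 0, "yaw": 0}
    - {"dx": 0, "dy": 0, "dz": 0, "yaw": 0}
  grip: 0.65

```text
t: 8.6
eef_pos: [567.3, -161.5, 62.4]
tcp_rot: [3.142, 0.0, 3.02]
ft_force: [0.5, 0.0, -0.5]
opening: 0.565
```

drive_tool:
  commands:
    - {"dx": 0, "dy": 0, "dz": 0, "yaw": 0}
    - {"dx": 0, "dy": 0, "dz": 10, "yaw": 0}
    - {"dx": 0, "dy": 0, "dz": 25, "yaw": 0}
    - {"dx": 0, "dy": 0, "dz": 25, "yaw": 0}
    - {"dx": 0, "dy": 0, "dz": 10, "yaw": 0}

```text
t: 9.02
eef_pos: [568.2, -161.9, 135.8]
tcp_rot: [-3.141, 0.004, 3.02]
ft_force: [-0.8, -1.6, -0.1]
opening: 0.65
```

drive_tool:
  commands:
    - {"dx": -35, "dy": 4, "dz": 15, "yaw": 0}
    - {"dx": -38, "dy": 5, "dz": 0, "yaw": 0}
    - {"dx": 0, "dy": 0, "dz": 0, "yaw": 0}
    - {"dx": 0, "dy": 0, "dz": 0, "yaw": 0}

```text
t: 9.35
eef_pos: [493.1, -152.4, 148.1]
tcp_rot: [-3.142, 0.0, 3.019]
ft_force: [0.7, 0.0, 0.3]
opening: 0.652
```

```bash
python3 - <<'E'
from h import *
s=env.state();print(s['t'],s['eef_pos'],s['tcp_rot'],s['opening'],s['ft_force'])
cal=env.calibration('wrist')
im=env.read_camera('wrist');cv2.imwrite('pics/w5b.png',cv2.resize(im[:,:,::-1],(800,600)))
im2=env.read_camera('top');cv2.imwrite('pics/top2.png',im2[:,:,::-1]);cv2.imwrite('pics/top2b.png',cv2.resize(im2[90:250,80:400,::-1],(800,400)))
for c,i,k in(('w',im,cal),('top',im2,env.calibration('top'))):
    H,S,V=cv2.split(cv2.cvtColor(i,cv2.COLOR_RGB2HSV));m=((H>100)&(H<130)&(S>110)).astype(np.uint8)
    n,l,st,ce=cv2.connectedComponentsWithStats(m)
    for j in range(1,n):
        if st[j,4]>300:
            ys,xs=np.nonzero(l==j);W=bp(c,np.c_[xs,ys],95,k)[:,:2];r=cv2.minAreaRect(W.astype(np.float32));print(c,st[j],r,cv2.boxPoints(r).round(0).tolist())
E
```

```text
9.35 [ 493.08380966 -152.37549164  148.08604218] [-3.14157045e+00  3.67218829e-04  3.01946072e+00] 0.6523968779182668 [0.74609181 0.00114759 0.29543895]
w [ 239  181   29   88 2333] ((510.45281982421875, -153.3833770751953), (24.97736167907715, 83.57772064208984), 83.24327850341797) [[467.0, -161.0], [550.0, -171.0], [553.0, -146.0], [470.0, -136.0]]
w [240 294  27  27 703] ((595.0698852539062, -163.87774658203125), (25.603973388671875, 30.259105682373047), 83.00801849365234) [[578.0, -175.0], [609.0, -178.0], [612.0, -153.0], [582.0, -149.0]]
top [ 163   52   51   37 1479] ((829.2965087890625, 147.72811889648438), (104.22213745117188, 147.74850463867188), 6.711986064910889) [[769.0, 215.0], [786.0, 68.0], [890.0, 80.0], [872.0, 227.0]]
top [   3  208   23   83 1224] ((303.67449951171875, 623.8344116210938), (42.189308166503906, 224.0340576171875), 89.92505645751953) [[192.0, 603.0], [416.0, 603.0], [416.0, 645.0], [192.0, 645.0]]
```

View pics/w5b.png

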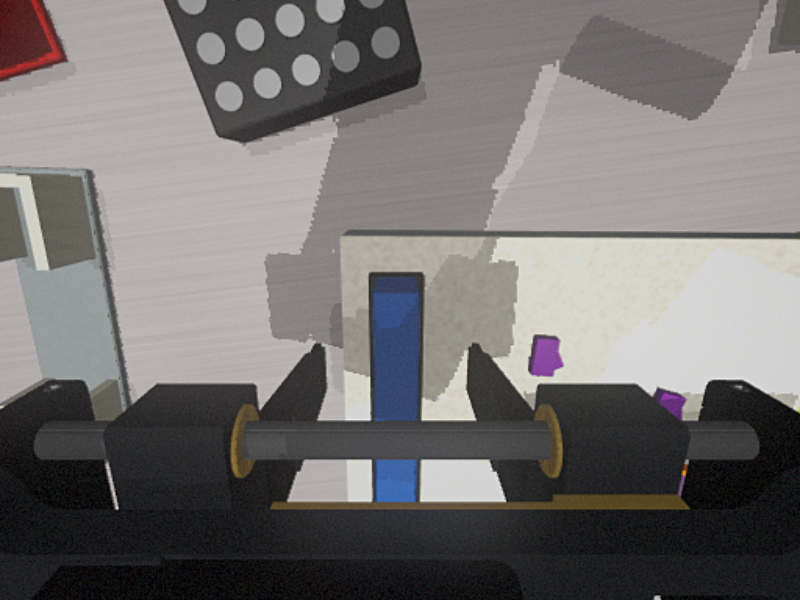

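View pics/top2b.png

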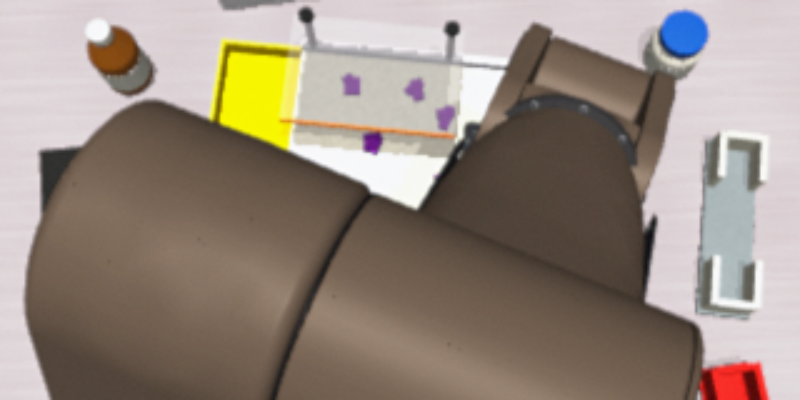

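drive_tool:
  commands:
    - {"dx": 0, "dy": 0, "dz": -20, "yaw": 0}
    - {"dx": 0, "dy": 0, "dz": -25, "yaw": 0}
    - {"dx": 0, "dy": 0, "dz": -25, "yaw": 0}
    - {"dx": 0, "dy": 0, "dz": -15, "yaw": 0}
    - {"dx": 0, "dy": 0, "dz": 0, "yaw": 0}

```text
t: 9.87
eef_pos: [493.9, -152.2, 59.4]
tcp_rot: [3.14, -0.004, 3.02]
ft_force: [-0.5, 0.4, 0.5]
opening: 0.651
```

drive_tool:
  commands:
    - {"dx": 0, "dy": 0, "dz": 0, "yaw": 0}
    - {"dx": 0, "dy": 0, "dz": 0, "yaw": 0}
    - {"dx": 0, "dy": 0, "dz": 0, "yaw": 0}
    - {"dx": 0, "dy": 0, "dz": 0, "yaw": 0}
    - {"dx": 0, "dy": 0, "dz": 0, "yaw": 0}
  grip: 0.1

```text
t: 10.28
eef_pos: [494.6, -152.7, 63.1]
tcp_rot: [-3.141, 0.001, 3.02]
ft_force: [-0.1, 0.2, -1.0]
opening: 0.357
```

drive_tool:
  commands:
    - {"dx": 0, "dy": 0, "dz": 0, "yaw": 0}
    - {"dx": 0, "dy": 0, "dz": 0, "yaw": 0}
    - {"dx": 0, "dy": 0, "dz": 0, "yaw": 0}

```text
t: 10.53
eef_pos: [494.4, -152.7, 62.9]
tcp_rot: [-3.141, 0.001, 3.02]
ft_force: [-0.6, 0.6, 6.0]
opening: 0.27
```

```bash
python3 - <<'E'
from h import *
s=env.state();print(s['t'],s['eef_pos'],s['tcp_rot'],s['opening'],s['ft_force'])
im=env.read_camera('scene');cv2.imwrite('pics/sc6.png',im[:,:,::-1])
cv2.imwrite('pics/sc6b.png',cv2.resize(im[130:290,200:400,::-1],(800,640))[:600])
E
```

```text
10.5333 [ 494.43683461 -152.65950762   62.86528776] [-3.14148252e+00  8.19475844e-04  3.01992342e+00] 0.26961474581163525 [-0.59848024  0.56348509  6.04721871]
```

View pics/sc6b.png

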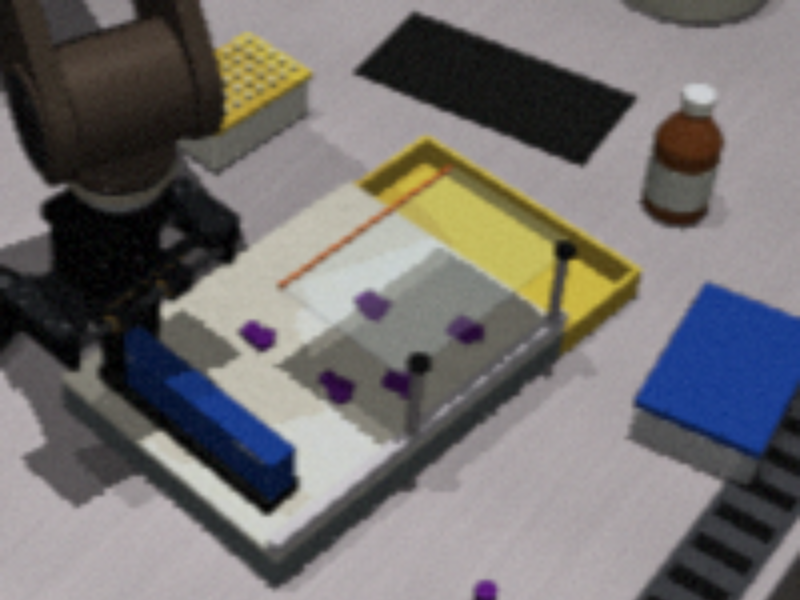

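drive_tool:
  commands:
    - {"dx": 0, "dy": 0, "dz": 1, "yaw": 0}
    - {"dx": 4.5, "dy": -0.5, "dz": 0, "yaw": 0}
    - {"dx": 4.5, "dy": -0.5, "dz": 0, "yaw": 0}
    - {"dx": 0, "dy": 0, "dz": 0, "yaw": 0}
    - {"dx": 0, "dy": 0, "dz": 0, "yaw": 0}

```text
t: 11.0
eef_pos: [503.5, -153.6, 63.1]
tcp_rot: [3.141, -0.0, 3.02]
ft_force: [-0.1, 0.6, -1.6]
opening: 0.271
```

drive_tool:
  commands:
    - {"dx": 0.7, "dy": 6, "dz": 0, "yaw": 0}
    - {"dx": 1.4, "dy": 12, "dz": 0, "yaw": 0}
    - {"dx": 1.4, "dy": 12, "dz": 0, "yaw": 0}
    - {"dx": 1.4, "dy": 12, "dz": 0, "yaw": 0}
    - {"dx": 1.0, "dy": 8, "dz": 0, "yaw": 0}

```text
t: 11.42
eef_pos: [509.1, -101.6, 63.4]
tcp_rot: [3.141, -0.0, 3.021]
ft_force: [0.3, -0.3, -2.8]
opening: 0.274
```

```bash
python3 - <<'E'
from h import *
s=env.state();print(s['t'],s['eef_pos'],s['tcp_rot'],s['opening'],s['ft_force'])
im=env.read_camera('scene');cv2.imwrite('pics/sc7.png',im[:,:,::-1])
cv2.imwrite('pics/sc7b.png',cv2.resize(im[130:290,200:400,::-1],(800,640))[:600])
E
```

```text
11.4167 [ 509.05709685 -101.58026465   63.35314277] [ 3.14130154e+00 -4.07801720e-04  3.02108621e+00] 0.27434516895589234 [ 0.344318   -0.34117836 -2.81563479]
```

View pics/sc7b.png

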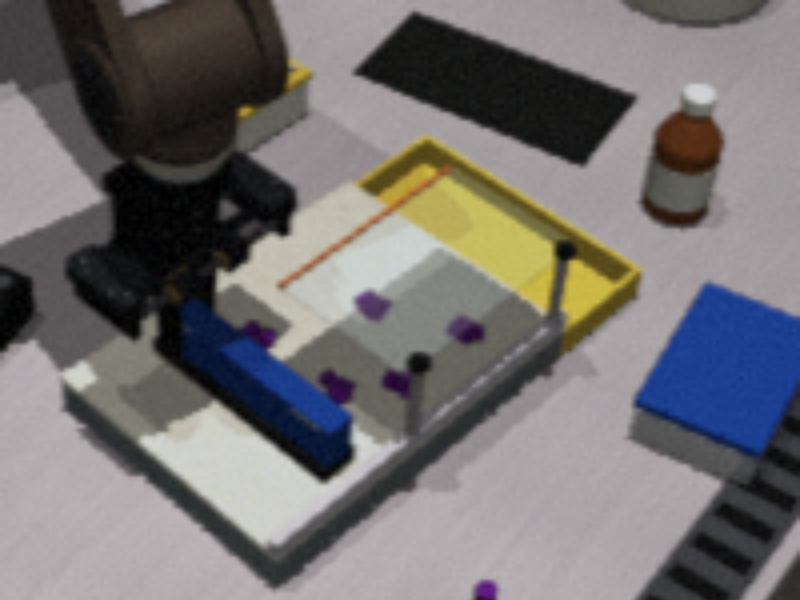

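drive_tool:
  commands:
    - {"dx": 1.2, "dy": 10, "dz": 0, "yaw": 0}
    - {"dx": 1.4, "dy": 12, "dz": 0, "yaw": 0}
    - {"dx": 1.4, "dy": 12, "dz": 0, "yaw": 0}
    - {"dx": 1.4, "dy": 12, "dz": 0, "yaw": 0}
    - {"dx": 1.4, "dy": 12, "dz": 0, "yaw": 0}

```text
t: 11.88
eef_pos: [516.0, -44.3, 63.4]
tcp_rot: [3.142, 0.0, 3.02]
ft_force: [0.1, -0.3, -1.9]
opening: 0.271
```

drive_tool:
  commands:
    - {"dx": 1.4, "dy": 12, "dz": 0, "yaw": 0}
    - {"dx": 1.4, "dy": 12, "dz": 0, "yaw": 0}
    - {"dx": 1.4, "dy": 12, "dz": 0, "yaw": 0}
    - {"dx": 1.4, "dy": 12, "dz": 0, "yaw": 0}
    - {"dx": 1.2, "dy": 10, "dz": 0, "yaw": 0}

```text
t: 12.3
eef_pos: [522.8, 13.8, 63.4]
tcp_rot: [3.141, -0.0, 3.02]
ft_force: [0.0, -1.3, -2.4]
opening: 0.275
```

```bash
python3 - <<'E'
from h import *
s=env.state();print(s['t'],s['eef_pos'],s['tcp_rot'],s['opening'],s['ft_force'])
im=env.read_camera('scene');cv2.imwrite('pics/sc8.png',im[:,:,::-1])
cv2.imwrite('pics/sc8b.png',cv2.resize(im[130:290,200:400,::-1],(800,640))[:600])
E
```

```text
12.3 [522.83761205  13.80733117  63.35686635] [ 3.14147689e+00 -2.90403511e-06  3.02038630e+00] 0.27454473556162007 [ 0.03239956 -1.32928406 -2.39604984]
```

View pics/sc8b.png

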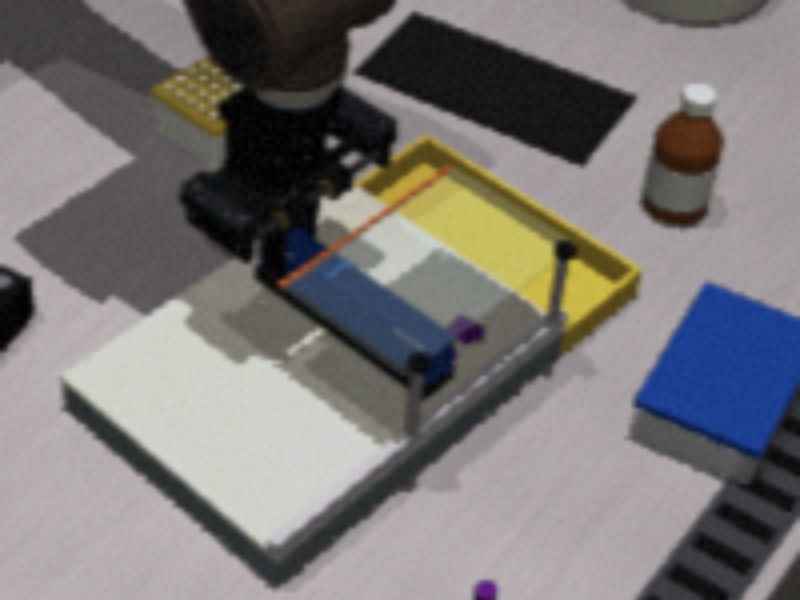

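drive_tool:
  commands:
    - {"dx": 1.2, "dy": 10, "dz": 0, "yaw": 0}
    - {"dx": 1.4, "dy": 12, "dz": 0, "yaw": 0}
    - {"dx": 1.4, "dy": 12, "dz": 0, "yaw": 0}
    - {"dx": 1.4, "dy": 12, "dz": 0, "yaw": 0}
    - {"dx": 1.4, "dy": 12, "dz": 0, "yaw": 0}

```text
t: 12.77
eef_pos: [529.6, 71.7, 63.4]
tcp_rot: [3.141, 0.0, 3.02]
ft_force: [-0.1, -0.6, -2.3]
opening: 0.272
```

drive_tool:
  commands:
    - {"dx": 1.3, "dy": 11, "dz": 0, "yaw": 0}
    - {"dx": 1.2, "dy": 10, "dz": 0, "yaw": 0}
    - {"dx": 1.2, "dy": 10, "dz": 0, "yaw": 0}
    - {"dx": 1.2, "dy": 10, "dz": 0, "yaw": 0}
    - {"dx": 1.2, "dy": 10, "dz": 0, "yaw": 0}

```text
t: 13.18
eef_pos: [535.7, 122.4, 63.4]
tcp_rot: [3.142, -0.0, 3.02]
ft_force: [0.7, -0.0, -2.2]
opening: 0.271
```

drive_tool:
  commands:
    - {"dx": 1.2, "dy": 10, "dz": 0, "yaw": 0}
    - {"dx": 0.7, "dy": 6, "dz": 0, "yaw": 0}
    - {"dx": 0, "dy": 0, "dz": 0, "yaw": 0}
    - {"dx": 0, "dy": 0, "dz": 0, "yaw": 0}

```text
t: 13.52
eef_pos: [537.4, 137.6, 63.3]
tcp_rot: [-3.142, -0.0, 3.021]
ft_force: [0.4, 0.2, -2.7]
opening: 0.272
```

```bash
python3 - <<'E'
from h import *
s=env.state();print(s['t'],s['eef_pos'],s['tcp_rot'],s['opening'],s['ft_force'])
im=env.read_camera('scene');cv2.imwrite('pics/sc9.png',im[:,:,::-1])
cv2.imwrite('pics/sc9b.png',cv2.resize(im[130:290,200:400,::-1],(800,640))[:600])
im2=env.read_camera('top');cv2.imwrite('pics/top9.png',im2[:,:,::-1]);cv2.imwrite('pics/top9b.png',cv2.resize(im2[90:250,80:400,::-1],(800,400)))
E
```

```text
13.5167 [537.43770061 137.63967289  63.27488478] [-3.14157878e+00 -1.57512634e-04  3.02064493e+00] 0.27162820550140154 [ 0.35730371  0.21135619 -2.65558675]
```

View pics/sc9b.png

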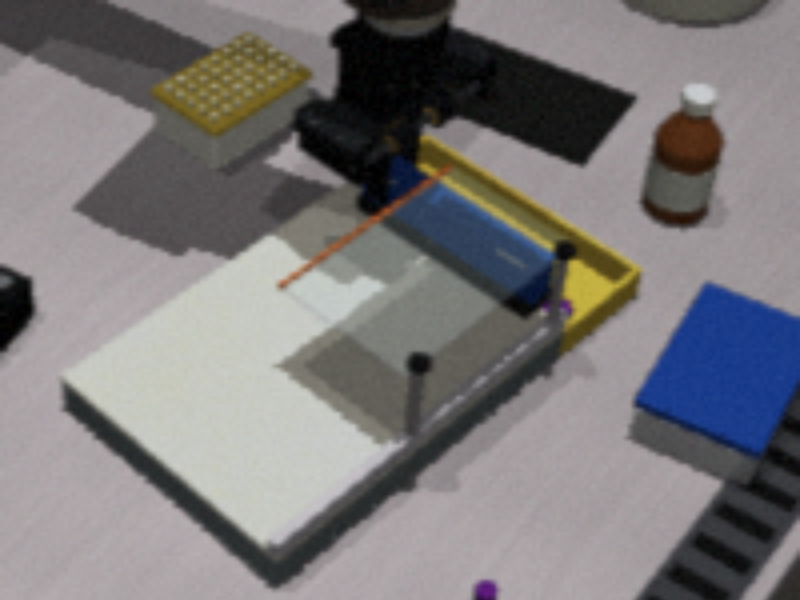

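View pics/top9b.png

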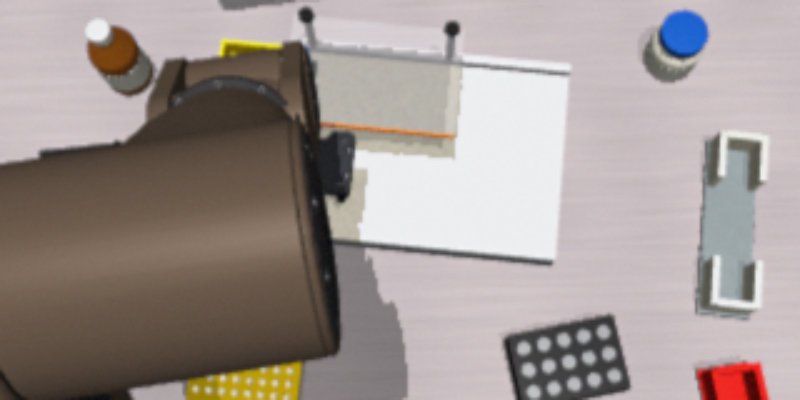

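```bash
python3 - <<'E'
from h import *
o=np.array([587.6,2.4]);R=np.array([[.9927,-.1207],[.1207,.9927]])
for z in (8,25,45): print(z,R@(bp('scene',[339.8,206.8],z)[0,:2]-o))
# tip corners of scraper in image, expected
for P in [(-65.7+75-0+95,131-18,40),(104,131+18,40),(104,149,95),(115,130,40),(115,130,4)]:
    w=R.T@np.array(P[:2])+o; print(P,(pr('scene',[*w,P[2]])[0]-[200,130])*4)
E
```

```text
8 [ 96.73498697 168.95929941]
25 [105.34155899 154.46726252]
45 [115.46693784 137.41780735]
(104.3, 113, 40) [529.04770222 319.40245466]
(104, 149, 40) [556.14524186 297.19895388]
(104, 149, 95) [564.82717084 249.90674057]
(115, 130, 40) [552.34447726 315.6652241 ]
(115, 130, 4) [546.91363795 345.28628888]
```

drive_tool:
  commands:
    - {"dx": 0, "dy": 0, "dz": 10, "yaw": 0}
    - {"dx": 1.8, "dy": 15, "dz": 0, "yaw": 0}
    - {"dx": 2.4, "dy": 20, "dz": 0, "yaw": 0}
    - {"dx": 2.4, "dy": 20, "dz": 0, "yaw": 0}
    - {"dx": 1.2, "dy": 10, "dz": 0, "yaw": 0}

```text
t: 14.03
eef_pos: [545.8, 203.7, 74.2]
tcp_rot: [3.141, 0.001, 3.02]
ft_force: [0.2, 0.4, -1.6]
opening: 0.272
```

drive_tool:
  commands:
    - {"dx": 0, "dy": 0, "dz": 10, "yaw": 0}
    - {"dx": 0, "dy": 0, "dz": 20, "yaw": 0}
    - {"dx": 0, "dy": 0, "dz": 20, "yaw": 0}
    - {"dx": 0, "dy": 0, "dz": 0, "yaw": 0}

```text
t: 14.37
eef_pos: [546.8, 202.0, 127.4]
tcp_rot: [3.14, 0.005, 3.02]
ft_force: [0.1, 0.1, -1.9]
opening: 0.271
```

```bash
python3 - <<'E'
from h import *
s=env.state();print(s['t'],s['eef_pos'],s['tcp_rot'],s['opening'],s['ft_force'])
im=env.read_camera('scene');cv2.imwrite('pics/sc10.png',im[:,:,::-1])
cv2.imwrite('pics/sc10b.png',cv2.resize(im[130:290,200:400,::-1],(800,640))[:600])
E
```

```text
14.3667 [546.75041593 201.96191491 127.37270128] [3.13977119 0.00499932 3.0197761 ] 0.2711940338233313 [ 0.14036283  0.09886385 -1.90907312]
```

View pics/sc10b.png

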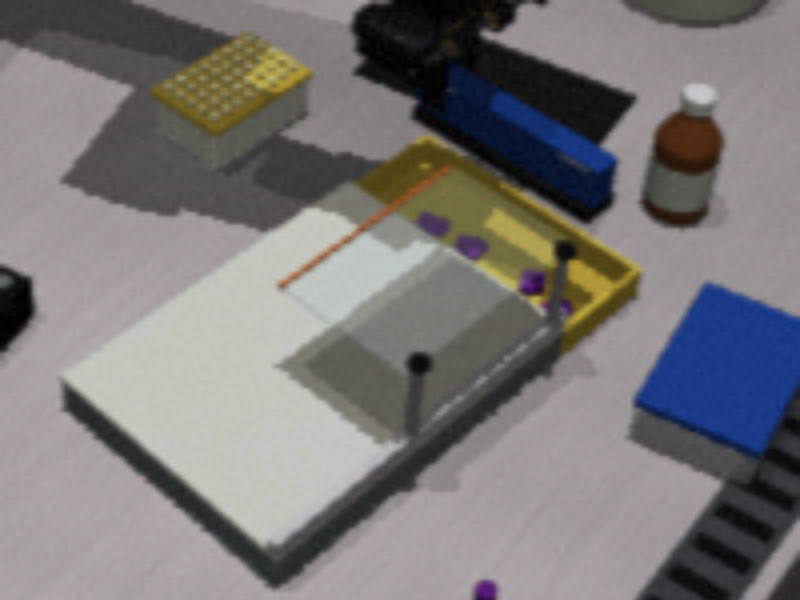

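drive_tool:
  commands:
    - {"dx": -25, "dy": 5, "dz": 0, "yaw": 0}
    - {"dx": -35, "dy": 15, "dz": 0, "yaw": 2.3}
    - {"dx": -35, "dy": 15, "dz": 0, "yaw": 2.3}
    - {"dx": -33, "dy": 20, "dz": 0, "yaw": 2.3}
    - {"dx": 0, "dy": 30, "dz": 0, "yaw": 2.3}

```text
t: 14.83
eef_pos: [411.1, 285.3, 122.5]
tcp_rot: [-3.139, -0.006, -3.101]
ft_force: [3.2, 1.2, -2.1]
opening: 0.273
```

drive_tool:
  commands:
    - {"dx": 0, "dy": 35, "dz": 0, "yaw": 2.4}
    - {"dx": 0, "dy": 35, "dz": 0, "yaw": 0}
    - {"dx": 0, "dy": 19, "dz": 0, "yaw": 0}
    - {"dx": 0, "dy": 0, "dz": 0, "yaw": 0}
    - {"dx": 0, "dy": 0, "dz": 0, "yaw": 0}

```text
t: 15.25
eef_pos: [416.7, 376.3, 122.4]
tcp_rot: [-3.141, -0.001, -3.059]
ft_force: [-0.4, -0.5, -2.0]
opening: 0.267
```

```bash
python3 - <<'E'
from h import *
s=env.state();print(s['t'],s['eef_pos'],s['tcp_rot'],s['opening'],s['ft_force'])
im=env.read_camera('scene');cv2.imwrite('pics/sc11.png',im[:,:,::-1])
im2=env.read_camera('top');cv2.imwrite('pics/top11.png',im2[:,:,::-1])
a=cv2.resize(im[100:220,240:400,::-1],(800,600));cv2.imwrite('pics/sc11b.png',a)
cv2.imwrite('pics/top11b.png',cv2.resize(im2[90:250,60:320,::-1],(800,492)))
E
```

```text
15.25 [416.74482472 376.34531513 122.38574317] [-3.14074669e+00 -1.31088532e-03 -3.05931780e+00] 0.26665448120600377 [-0.39087456 -0.49306857 -2.00213739]
```

View pics/sc11b.png

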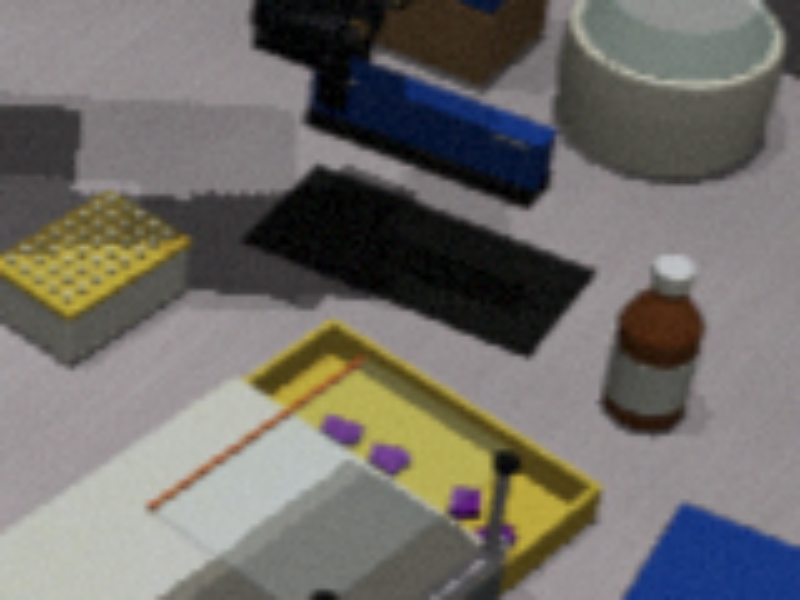

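View pics/top11b.png

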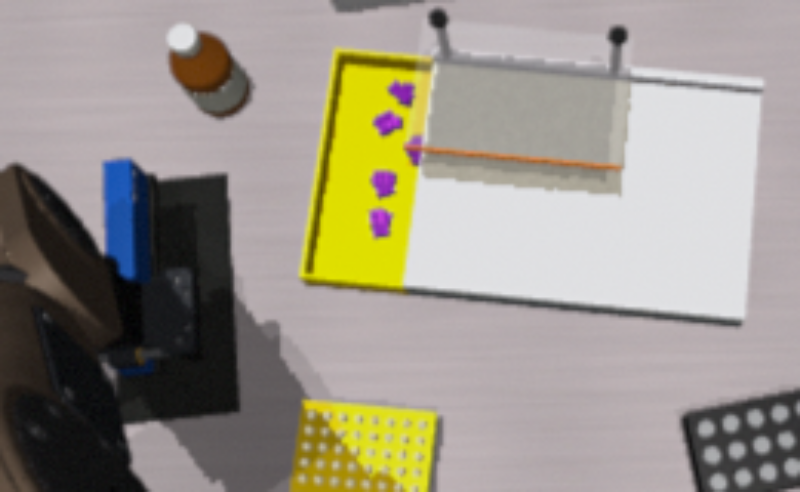

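```bash
python3 - <<'E'
from h import *
o=np.array([587.6,2.4]);R=np.array([[.9927,-.1207],[.1207,.9927]])
im=cv2.imread('pics/top11.png');H,S,V=cv2.split(cv2.cvtColor(im,cv2.COLOR_BGR2HSV))
m=((H>130)&(H<170)&(S>60)).astype(np.uint8);n,l,st,ce=cv2.connectedComponentsWithStats(m)
for i in range(1,n):
    if st[i,4]>8 and 170<ce[i][0]<260: print(st[i],[ (R@(bp('top',ce[i],z)[0,:2]-o)).round(0) for z in (10,35)])
a=im[110:180,155:225];cv2.imwrite('pics/z.png',cv2.resize(a,(600,600),interpolation=cv2.INTER_NEAREST))
w=R.T@np.array([0,130.])+o;print(pr('top',[*w,40]))
E
```

```text
[187 117   7   7  38] [array([ 97., 163.]), array([ 87., 158.])]
[182 126   9   8  44] [array([ 62., 173.]), array([ 53., 168.])]
[192 139   5   4  14] [array([ 29., 141.]), array([ 21., 137.])]
[181 146   7   8  47] [array([ -3., 170.]), array([-11., 165.])]
[180 158   7   9  50] [array([-45., 168.]), array([-52., 163.])]
[[195.66403677 146.12597283]]
```

View pics/z.png

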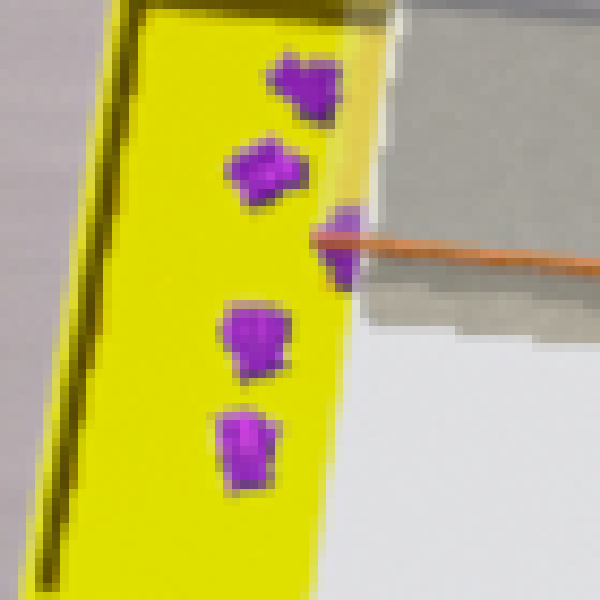

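drive_tool:
  commands:
    - {"dx": 2, "dy": 0, "dz": -15, "yaw": 0}
    - {"dx": 0, "dy": 0, "dz": -25, "yaw": 0}
    - {"dx": 0, "dy": 0, "dz": -25, "yaw": 0}
    - {"dx": 0, "dy": 0, "dz": -12, "yaw": 0}
    - {"dx": 0, "dy": 0, "dz": 0, "yaw": 0}

```text
t: 15.77
eef_pos: [418.5, 374.4, 43.9]
tcp_rot: [-3.139, -0.004, -3.062]
ft_force: [-1.3, 0.5, -2.4]
opening: 0.273
```

drive_tool:
  commands:
    - {"dx": 0, "dy": 0, "dz": 0, "yaw": 0}
    - {"dx": 0, "dy": 0, "dz": 0, "yaw": 0}

```text
t: 15.93
eef_pos: [419.9, 376.1, 47.2]
tcp_rot: [3.141, 0.001, -3.062]
ft_force: [0.0, -0.5, -2.2]
opening: 0.271
```

drive_tool:
  commands:
    - {"dx": 0, "dy": 0, "dz": -8, "yaw": 0}
    - {"dx": 0, "dy": 0, "dz": -6, "yaw": 0}
    - {"dx": 0, "dy": 0, "dz": -3, "yaw": 0}
    - {"dx": 0, "dy": 0, "dz": -1, "yaw": 0}
    - {"dx": 0, "dy": 0, "dz": 0, "yaw": 0}

```text
t: 16.35
eef_pos: [419.2, 376.4, 28.1]
tcp_rot: [-3.141, -0.0, -3.061]
ft_force: [0.4, -0.4, -1.8]
opening: 0.272
```

drive_tool:
  commands:
    - {"dx": 0, "dy": 0, "dz": -1, "yaw": 0}
    - {"dx": 0, "dy": 0, "dz": 0, "yaw": 0}

```text
t: 16.52
eef_pos: [419.4, 376.5, 27.4]
tcp_rot: [3.141, 0.0, -3.061]
ft_force: [-0.7, 0.6, -2.3]
opening: 0.272
```

drive_tool:
  commands:
    - {"dx": 0, "dy": 0, "dz": -0.8, "yaw": 0}
    - {"dx": 0, "dy": 0, "dz": 0, "yaw": 0}
    - {"dx": 0, "dy": 0, "dz": 0, "yaw": 0}

```text
t: 16.77
eef_pos: [419.4, 376.5, 26.9]
tcp_rot: [3.141, 0.0, -3.061]
ft_force: [-2.4, -0.0, 2.9]
opening: 0.272
```

Contact with the mat; release and rise.

drive_tool:
  commands:
    - {"dx": 0, "dy": 0, "dz": 0, "yaw": 0}
    - {"dx": 0, "dy": 0, "dz": 0, "yaw": 0}
    - {"dx": 0, "dy": 0, "dz": 0, "yaw": 0}
    - {"dx": 0, "dy": 0, "dz": 0, "yaw": 0}
    - {"dx": 0, "dy": 0, "dz": 0, "yaw": 0}
  grip: 0.7

```text
t: 17.18
eef_pos: [419.4, 376.4, 26.6]
tcp_rot: [3.141, 0.0, -3.061]
ft_force: [0.2, -0.3, 0.2]
opening: 0.567
```

drive_tool:
  commands:
    - {"dx": 0, "dy": 0, "dz": 0, "yaw": 0}
    - {"dx": 0, "dy": 0, "dz": 10, "yaw": 0}
    - {"dx": 0, "dy": 0, "dz": 25, "yaw": 0}
    - {"dx": 0, "dy": 0, "dz": 30, "yaw": 0}
    - {"dx": 0, "dy": 0, "dz": 30, "yaw": 0}

```text
t: 17.6
eef_pos: [419.0, 376.2, 123.0]
tcp_rot: [-3.141, -0.001, -3.061]
ft_force: [0.7, -0.0, -0.7]
opening: 0.699
```

drive_tool:
  commands:
    - {"dx": -10, "dy": 30, "dz": 30, "yaw": 0}
    - {"dx": -10, "dy": 30, "dz": 25, "yaw": 0}
    - {"dx": -10, "dy": 35, "dz": 10, "yaw": 0}
    - {"dx": -10, "dy": 35, "dz": 0, "yaw": 0}
    - {"dx": -10, "dy": 35, "dz": 0, "yaw": 0}

```text
t: 18.02
eef_pos: [369.2, 541.7, 187.5]
tcp_rot: [3.14, 0.002, -3.061]
ft_force: [0.1, -0.2, 0.4]
opening: 0.699
```

drive_tool:
  commands:
    - {"dx": 0, "dy": 0, "dz": 0, "yaw": 0}
    - {"dx": 0, "dy": 0, "dz": 0, "yaw": 0}

```text
t: 18.18
eef_pos: [368.7, 541.2, 185.5]
tcp_rot: [3.142, 0.0, -3.058]
ft_force: [-0.1, 0.3, 0.2]
opening: 0.699
```

```bash
python3 - <<'E'
from h import *
s=env.state();print(s['t'],s['eef_pos'],s['tcp_rot'],s['opening'],s['ft_force'])
im=env.read_camera('scene');cv2.imwrite('pics/sc12.png',im[:,:,::-1])
im2=env.read_camera('top');cv2.imwrite('pics/top12.png',im2[:,:,::-1])
cv2.imwrite('pics/sc12b.png',cv2.resize(im[100:220,240:400,::-1],(800,600)))
cv2.imwrite('pics/top12b.png',cv2.resize(im2[90:250,60:320,::-1],(800,492)))
H,S,V=cv2.split(cv2.cvtColor(im2,cv2.COLOR_RGB2HSV));m=((H>100)&(H<130)&(S>110)).astype(np.uint8)
n,l,st,ce=cv2.connectedComponentsWithStats(m)
for j in range(1,n):
    if st[j,4]>200:
        ys,xs=np.nonzero(l==j);W=bp('top',np.c_[xs,ys],59)[:,:2];print(st[j],cv2.minAreaRect(W.astype(np.float32)))
E
```

```text
18.1833 [368.66418094 541.20630468 185.4993074 ] [ 3.14152641e+00  3.21058607e-05 -3.05816115e+00] 0.6991761853553113 [-0.07435751  0.33234491  0.18064681]
[ 162   52   52   37 1482] ((850.256591796875, 153.68658447265625), (107.81002807617188, 153.8491668701172), 6.71197509765625)
[344  94  19  19 280] ((723.3117065429688, -358.42071533203125), (55.84574890136719, 60.83375930786133), 85.28944396972656)
[105 151  16  66 877] ((489.291015625, 374.4200439453125), (200.90023803710938, 40.901214599609375), 4.412081718444824)
```

View pics/sc12b.png

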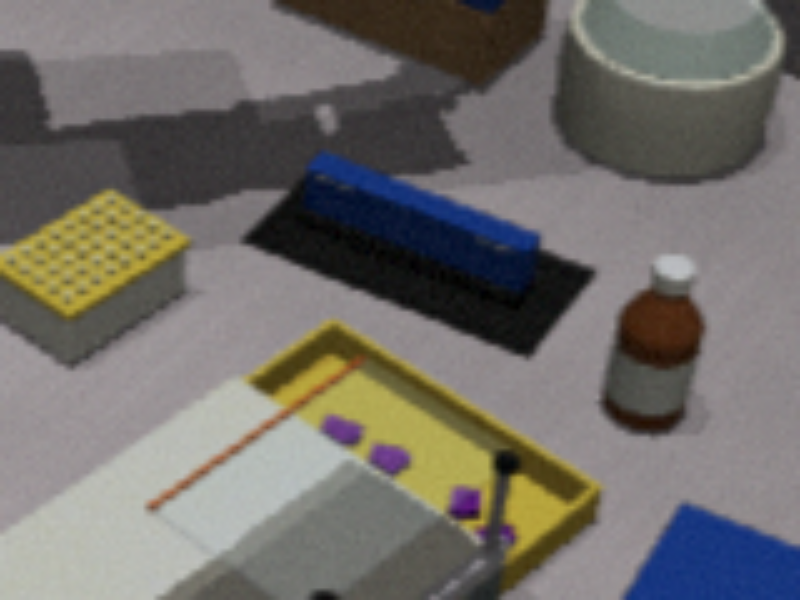

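View pics/top12b.png

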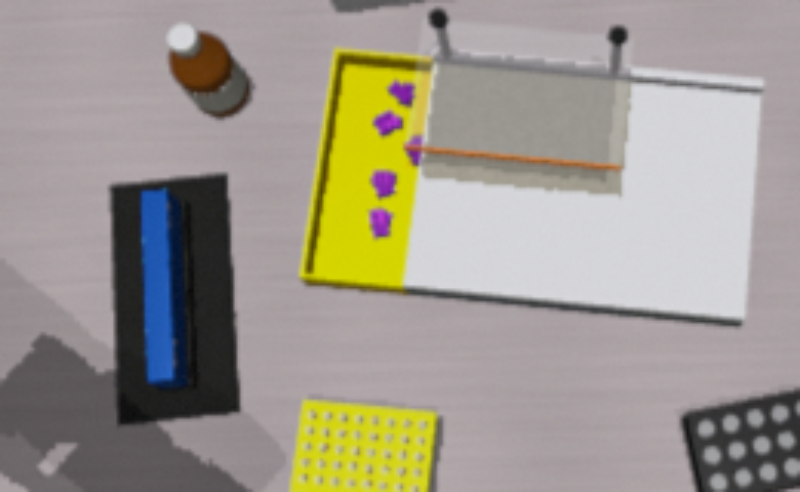

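drive_tool:
  commands:
    - {"dx": 15, "dy": -30, "dz": 15, "yaw": 0}
    - {"dx": 15, "dy": -35, "dz": 15, "yaw": 0}
    - {"dx": 20, "dy": -35, "dz": 0, "yaw": 0}
    - {"dx": 25, "dy": -30, "dz": 0, "yaw": 0}
    - {"dx": 25, "dy": -30, "dz": 0, "yaw": 0}

```text
t: 18.7
eef_pos: [470.6, 377.2, 216.2]
tcp_rot: [3.141, 0.001, -3.062]
ft_force: [1.3, 0.4, 0.1]
opening: 0.702
```

drive_tool:
  commands:
    - {"dx": 25, "dy": -30, "dz": 0, "yaw": 0}
    - {"dx": 25, "dy": -30, "dz": 0, "yaw": 0}
    - {"dx": 20, "dy": -20, "dz": 0, "yaw": 0}
    - {"dx": 0, "dy": 0, "dz": 0, "yaw": 0}
    - {"dx": 0, "dy": 0, "dz": 0, "yaw": 0}

```text
t: 19.12
eef_pos: [540.6, 297.6, 215.4]
tcp_rot: [-3.142, -0.0, -3.065]
ft_force: [-0.6, 0.0, -0.5]
opening: 0.698
```

```bash
python3 - <<'E'
from h import *
s=env.state();print(s['t'],s['eef_pos'],s['ft_force'])
im=env.read_camera('wrist');cv2.imwrite('pics/w13b.png',cv2.resize(im[:,:,::-1],(800,600)))
for q in ('trough','scraper','mat'):
    print(q,[(round(d['conf'],2),d['pixel'],bp('wrist',d['pixel'],4).round()[0]) for d in env.place_of(q,'wrist')[:1]])
E
```

```text
19.1167 [540.63297879 297.58321665 215.39628046] [-6.35594356e-01  1.48975275e-04 -4.96711269e-01]
trough [(0.7, [170.1, 214.2], array([615., 181.,   4.]))]
scraper [(0.76, [315.8, 141.7], array([491., 384.,   4.]))]
mat []
```

View pics/w13b.png

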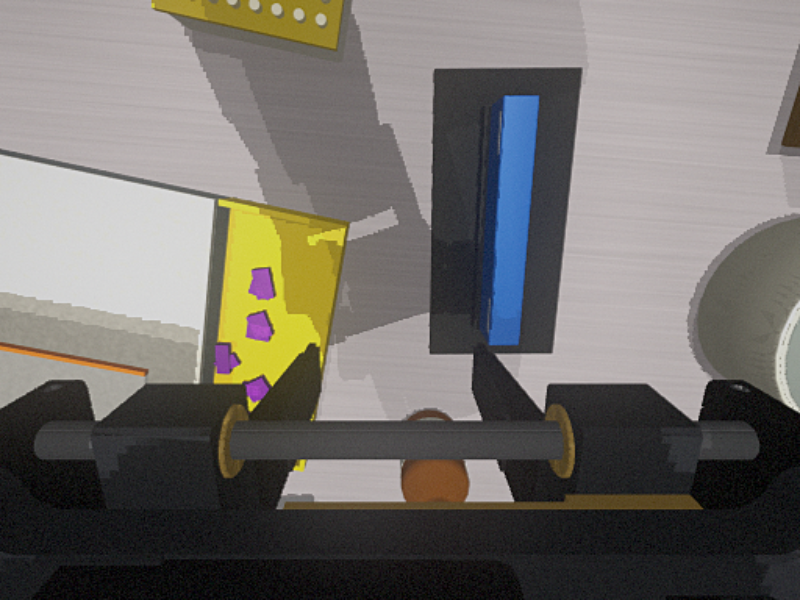

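```bash
python3 - <<'E'
from cell import env
s=env.state();print(s['t'],abs(s['qvel']).max(),s['ft_force'])
print(env.job_done())
E
```

```text
19.3167 0.008536657100896539 [-0.35350131 -0.4611386  -0.03013181]
the job is handed in; nothing more can be done
None
```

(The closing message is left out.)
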